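Fit the lap plate on the flat-lap machine

TASK

Fit the lap plate (the aluminium disc with the square hub and four holes) on the flat-lap machine, hub up: thread it over the spindle, turn it gently on the tips of the four drive studs until its holes line up with them, and slide it down until it lies fully home, flat on the flange, then let go. Neither drop nor force it: keep the push and twist between plate and machine light (never above 60 newtons, all contact points added up), and leave the other things on the bench where they lie.

Things in the scene. Friction and masses are not known exactly. Their poses are not given: they have to be found in the camera images.
- lap_plate: Lap plate: round aluminium disc, 150 mm diameter, 10 mm thick, 0.5 to 0.65 kg, lying flat on the bench, hub up. Origin: centre of its underside; z up. An 18.5 mm bore runs through disc and hub on the axis. Four 10.5 mm through holes at (+-26, +-26) mm in its frame (36.8 mm from the axis, every 90 degrees, on the hub's diagonals): it fits in any of four turns.
- hub (a point): Centre of the top of the plate's square hub, on the plate's axis, 42 mm above its underside; axes as the plate's. The hub is 36 x 36 mm, 32 mm tall, its flats square to the plate's x and y axes: the place to grip, over the 10 mm disc.
- lap_machine: Flat-lap machine, fixed to the bench: a grey box, 230 x 230 mm, with a dark round cover at 72 mm and on it a steel drive flange, 108 mm diameter, its flat top 92 mm above the bench. Origin: centre of its underside, on the spindle axis; front towards its own -x. The flange is braked and does not turn. Contact is stiff (30 N per mm).
- seat (a point): Point on the spindle axis at the flat top of the flange, z up; x and y are the machine box's. The seated plate's origin lies here. On the flange stand four drive studs, 36.8 mm from the axis, every 90 degrees: 8 mm diameter, 14 mm tall, the last 5 mm a cone down to 4 mm. A plate riding on their tips has its underside 14 mm above this point; where holes and studs meet it sinks.
- spindle_tip (a point): Top of the central spindle: 16 mm diameter, 36 mm tall above the flange, its last 8 mm a cone down to 6 mm; z up. Axes: the machine's. The angle of the studs is different every time, bears no relation to these axes and is not measured: see it with a camera or find it by feel, turning the plate through up to 90 degrees while it rides lightly on the studs.
- pliers: Bystander: yellow-handled pliers, 140 x 60 mm, lying flat. Origin: centre of its underside.
- bench_brush: Bystander: wooden bench brush, 170 x 26 x 32 mm, bristles down. Origin: centre of its underside.
- felt_disc: Bystander: grey felt buffing disc, 90 mm across, 14 mm thick, one small centre hole, no hub (not the lap plate). Origin: centre of its underside.
- polish_jar: Bystander: small jar, 60 mm across, 70 mm tall. Origin: centre of its underside.
- driver_stand: Bystander: round steel stand, 76 mm across, holding slim screwdrivers, 145 mm tall. Origin: centre of its underside.

How it is judged:
On the way, in this order (a step that is already met when the one before it is completed fails the run):
1. the plate is lifted clear of the bench (height (world z) of lap_plate above 0.05 m), for 0.1 s.
2. the plate is threaded level over the spindle (underside less than 30 mm above the flange, within 5 mm of the axis, tilt under 0.12 rad) (z of lap_plate in the frame of seat below 0.03 m and horizontal distance between lap_plate and seat below 0.005 m and angle between lap_plate's own z axis and vertical below 0.12 rad), for 0.1 s.
At the end, for the whole second after the job is handed in: The lap plate lies hub up, flat on the flange with the four studs in its holes: its underside within 2.5 mm of the flange's top, its centre within 3 mm of the spindle axis, tilt under 0.04 rad, at rest and released (z of lap_plate in the frame of seat between -0.0025 and 0.0025 m and horizontal distance between lap_plate and seat below 0.003 m and angle between lap_plate's own z axis and vertical below 0.04 rad and linear speed of lap_plate below 0.01 m/s and angular speed of lap_plate below 0.05 rad/s); the robot touches nothing.
It fails at once if the plate is dropped on the machine: faster than 0.3 m/s within 20 mm above the flange (linear speed of lap_plate above 0.3 m/s and z of lap_plate in the frame of seat below 0.02 m and horizontal distance between lap_plate and seat below 0.02 m).
It fails at once if the plate is forced: more than 60 N between plate and machine, all contact points added up (contact force between lap_plate and lap_machine above 60 N).
It fails at once if another thing on the bench is moved more than 30 mm (distance of any of pliers, bench_brush, felt_disc, polish_jar, driver_stand from where it was at the start of the episode above 0.03 m).
It also fails if it takes over 72 s, if anything falls off the work surface, if the arm or the gripper's body presses on something with over 40 N, if the wrist force passes 120 N, or if a joint passes its speed limit or range.

ROBOT

A 6-joint arm with a two-finger parallel gripper is mounted at the origin on the work surface. World frame = base frame: x ahead of the robot, y to its left, z up, the work surface at z = 0. Lengths are in m, angles in rad, forces in N, time in s.
With the tool pointing down it reaches from about 0.35 to 0.975 m from the base axis. Payload 4.9 kg.
Tool frame: the origin (TCP) lies on the centre line of the jaws, within the pads' length; the fingertips stand 8 mm ahead of it and the grasp point (between the pads) lies 11 mm behind it; z points along the fingers, y is the line along which they close (so a half turn about z gives the same grasp; the last joint's range is limited). The gripper opens to 85 mm and grips with 20 to 120 N. Pads are 22 mm wide; open, the fingers measure 114 mm over their backs; the gripper's body (76 mm by 85 mm) begins 54 mm behind the grasp point. The pads swing forward as they close: fully open they stand 13 mm farther back than shut.
Start: joints at [-1.43, 0.053, 1.613, -0, 1.476, -0.119], TCP at [0.161, -0.604, 0.207] pointing down, gripper open.
Joint ranges: [-3.01, 3.01], [-1.01, 2.22], [0.06, 2.58], [-1.02, 4.17], [0.09, 2.62], [-3.14, 3.14]. Speed limits (rad/s): [2.57, 2.57, 3.14, 3.14, 3.14, 3.14].

INTERFACE

Orientations are given as a rotation vector (axis times angle).
In Python, from station import ctrl gives the robot as it stands.
- The arm moves only by the shell command python3 -m jog [FORCE], which reads ROWS from standard input. ROWS is a JSON list of rows, 1 to 20 of them, each of 7 numbers: the finger opening in m, then dx, dy, dz in parts of the range, where 1.0 means 75 cm, then a rotation vector rx, ry, rz in a scale on which 1.0 is 4 rad; each row is the pose to reach, as a shift and turn from the pose commanded when the command began, along the tool's axes at that moment; what a row does not reach only later rows make up. A row lasts 1/12 s, in which the tool goes at most 0.0417 m and 0.125 rad, less where a joint would pass 70% of its speed; a pose out of reach is approached as far as the arm can. The fingers move at their own pace and stop on an object; FORCE is the grip in N (left out, the last holds). Time passes only in rows, so rows that do not move let the fingers close. It prints the time, the measured TCP pose, the force, the opening and the grip force at its end. Input that does not fit is refused with a message, and nothing moves.
- ctrl.get_obs(): the state, without advancing time (a new reading comes with each control period).
- ctrl.get_image(name): name is "side" or "top"; returns the picture (420x560x3 uint8, red, green, blue); there is no depth.
- ctrl.camera_params(name): a dict with "fx", "fy", "cx", "cy" (pixels), "k1" (the pictures are not rectified: a ray, as slopes to the right and down, at radius r is drawn at 1 + k1 r^2 times it, then the intrinsics apply), "T" (4x4, takes a point from camera to world coordinates). Camera axes: x right, y down, z forward; pixel columns grow to the right and rows downward; lengths in m; the calibration is good to about 2 mm. A picture is of the moment at which its call begins. camera_params takes no time and is no camera call.
- ctrl.finish_job(): hands the job in; it is judged then, once.
Trained networks look in the newest picture that a camera, given by its name, has taken for a name from the list of things; names that differ only in an ending like _2 or _b are one class to them, and where a whole thing is asked for, a point or a joint stands for the part that bears it (a point fixed in the world has none). Each returns a list of dicts, best first, with "p" (0 to 1); they miss things now and then, are a little off and sometimes report something else, mostly with a low value. They report only what shows in the picture. A call takes as long as a camera call.
- ctrl.find_in(camera, thing): "extent" ([left, top, right, bottom] in pixels, round what is visible of it).
- ctrl.cut_out(camera, thing): "mask" (420x560 bool, what is visible of it) and "extent" ([left, top, right, bottom] in pixels, round what is visible of it).
- ctrl.tip_of(camera, thing): "xy" ([column, row] in pixels: a listed point, or the origin of a listed thing).
The state is a dict: "t": time; "q": joint angles; "dq": joint speeds; "effort": joint torques, N m; "tool_pos": TCP position; "tool_rot": TCP orientation; "contact_force": force on the tool from outside, world axes, zero at the start; "wrist_torque": the same for the moment, N m; "opening": finger opening in m; "grip_force": force on a finger pad.
Only numpy, scipy, OpenCV 4.12 (cv2) and the standard library are available. Lean on these libraries where they do the work, as an engineer would, in place of code of your own. Each camera call takes 0.05 s, during which the arm holds its last target. There are 200 camera calls.

## Working session

There is one attempt and no reset: what is moved stays moved. The work goes in short steps, Python scripts to look and compute and a shell command to move; the robot and the scene stay as the last step left them, time stands still between calls to the robot, and variables do not carry over. Pictures are saved under pics/ and viewed, at most 10 in all, crops included, and the job is handed in when it is done.

```bash
mkdir -p pics; ls; cat > h.py <<'E'
import numpy as np, cv2
from station import ctrl
def ray(cam,xy):
    p=ctrl.camera_params(cam); T=np.array(p["T"])
    d=np.array([(xy[0]-p["cx"])/p["fx"],(xy[1]-p["cy"])/p["fy"]]); u=d.copy()
    for _ in range(20): u=d/(1+p["k1"]*(u@u))
    v=T[:3,:3]@np.array([u[0],u[1],1]); return T[:3,3],v/np.linalg.norm(v)
def at_z(cam,xy,z):
    o,v=ray(cam,xy); return o+v*(z-o[2])/v[2]
def tri(a,b):
    (o1,v1),(o2,v2)=ray("top",a),ray("side",b)
    s=np.linalg.lstsq(np.c_[v1,-v2],o2-o1,rcond=None)[0]
    p,q=o1+s[0]*v1,o2+s[1]*v2; return (p+q)/2,np.linalg.norm(p-q)
def proj(cam,P):
    p=ctrl.camera_params(cam); T=np.linalg.inv(np.array(p["T"])); c=T[:3,:3]@P+T[:3,3]
    u=c[:2]/c[2]; u=u*(1+p["k1"]*(u@u)); return np.array([u[0]*p["fx"]+p["cx"],u[1]*p["fy"]+p["cy"]])
E
python3 - <<'E'
from h import *
for c in("top","side"):
    im=ctrl.get_image(c); cv2.imwrite(f"pics/{c}0.png",im[...,::-1])
    p=ctrl.camera_params(c); print(c,{k:v for k,v in p.items() if k!="T"},np.round(p["T"],3).tolist())
    for t in("lap_plate","hub","seat","spindle_tip","lap_machine"):
        print(t,[(np.round(r["xy"],1).tolist(),round(r["p"],2)) for r in ctrl.tip_of(c,t)[:2]],[(np.round(r["extent"]).tolist(),round(r["p"],2)) for r in (ctrl.find_in(c,t)[:2] if t in("lap_plate","lap_machine") else [])])
E
```

```text
pics
top {'fx': 492.84352793029717, 'fy': 492.84352793029717, 'cx': 280.20065854751925, 'cy': 208.1933559151098, 'k1': -0.07699464378770669} [[0.003, -0.994, 0.113, 0.503], [-1.0, -0.005, -0.011, 0.036], [0.011, -0.113, -0.994, 1.0], [0.0, 0.0, 0.0, 1.0]]
lap_plate [([162.6, 248.6], 0.94)] [([128.0, 213.0, 202.0, 283.0], 0.92)]
hub [([157.5, 244.8], 0.87)] []
seat [([436.1, 239.8], 0.82), ([443.6, 238.1], 0.17)] []
spindle_tip [([439.3, 236.1], 0.68)] []
lap_machine [([421.5, 244.0], 0.57)] [([366.0, 180.0, 493.0, 312.0], 0.69)]
side {'fx': 387.38282794934184, 'fy': 387.38282794934184, 'cx': 277.2509374119291, 'cy': 207.70198677838488, 'k1': -0.05032194512515652} [[-0.913, -0.272, 0.303, 0.367], [-0.407, 0.581, -0.704, 0.594], [0.015, -0.767, -0.642, 0.634], [0.0, 0.0, 0.0, 1.0]]
lap_plate [([193.4, 254.7], 0.62), ([262.6, 341.7], 0.6)] [([224.0, 308.0, 304.0, 385.0], 0.65)]
hub [([260.3, 330.7], 0.93)] []
seat [([347.0, 157.8], 0.61)] []
spindle_tip [([342.1, 142.3], 0.6), ([252.6, 233.6], 0.59)] []
lap_machine [([340.4, 184.1], 0.9)] [([288.0, 137.0, 393.0, 218.0], 0.64)]
```

```bash
python3 - <<'E'
from h import *
t=cv2.imread("pics/top0.png");s=cv2.imread("pics/side0.png")
a=cv2.resize(t[170:320,360:510],(400,400),interpolation=2);b=cv2.resize(t[198:298,112:212],(400,400),interpolation=2)
cv2.imwrite("pics/crop0.png",np.hstack([a,b]))
print("hub",tri([157.5,244.8],[260.3,330.7]),"plate",tri([162.6,248.6],[262.6,341.7]))
print("seat",tri([436.1,239.8],[347,157.8]),"tip",tri([439.3,236.1],[342.1,142.3]))
print(at_z("top",[157.5,244.8],.042),at_z("side",[260.3,330.7],.042),at_z("top",[436.1,239.8],.092),at_z("top",[439.3,236.1],.128))
print(ctrl.get_obs())
E
```

```text
hub (array([0.53773071, 0.26231647, 0.04603698]), np.float64(0.0019711133564610742)) plate (array([0.53292297, 0.26059771, 0.01108135]), np.float64(0.0010116732091352163))
seat (array([ 0.54514716, -0.26667445,  0.0885051 ]), np.float64(0.0062424824821776265)) tip (array([ 0.55498478, -0.25492589,  0.13794487]), np.float64(0.005558300772961636))
[0.53882131 0.26359504 0.042     ] [0.53793356 0.25980351 0.042     ] [ 0.54801881 -0.26483064  0.092     ] [ 0.55285657 -0.25895393  0.128     ]
{'t': 0.8, 'q': array([-1.42998179e+00,  5.26714614e-02,  1.61291179e+00, -1.31224112e-05,
        1.47598243e+00, -1.18990172e-01]), 'dq': array([ 0.00039952,  0.00056572,  0.00070099, -0.00062072,  0.00085202,
       -0.00077426]), 'effort': array([-5.37343403e-04, -3.93644643e+01, -3.70441675e+01, -1.39873091e-04,
        4.25515636e-04,  1.31670649e-05]), 'tool_pos': array([ 0.16055723, -0.60400591,  0.20671423]), 'tool_rot': array([ 3.11509618e+00,  4.06951922e-01, -2.00564227e-05]), 'contact_force': array([ 0.07900288, -0.26290411, -0.8544725 ]), 'wrist_torque': array([0.04734876, 0.00195765, 0.02415969]), 'grip_force': 0.0, 'opening': 0.08529008481913695}
```

View pics/top0.png

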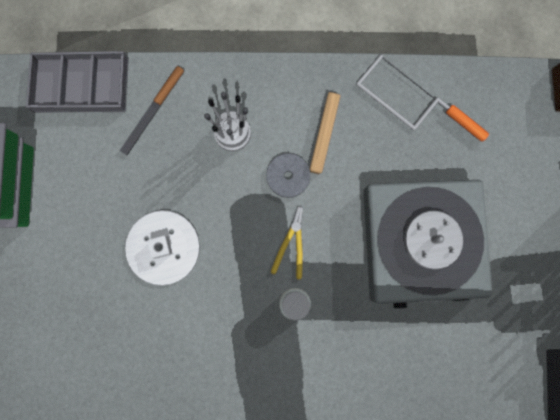

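View pics/crop0.png

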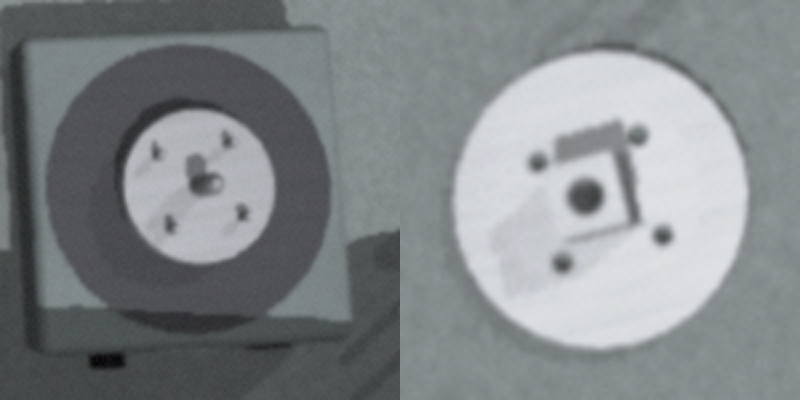

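View pics/side0.png

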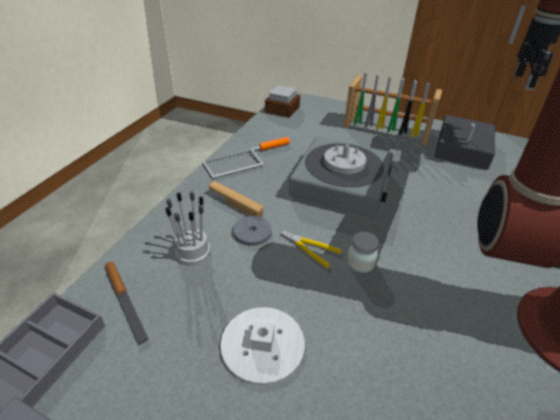

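Top view: the plate is at about (162,248) with its hub bore at (158,247). The machine flange is centred at about (434,240) with four studs, and the felt disc, pliers and jar lie between the two. Side view: the plate is at (263,345) and the flange at (347,157). Next I refine these by segmentation.

```bash
python3 - <<'E'
from h import *
im=cv2.imread("pics/top0.png");g=cv2.cvtColor(im,6)
def fit(cam,g,x0,y0,x1,y1,z,th):
    m=np.zeros_like(g);m[y0:y1,x0:x1]=(g[y0:y1,x0:x1]>th)*255
    c=max(cv2.findContours(m,0,cv2.CHAIN_APPROX_NONE)[0],key=cv2.contourArea); h=cv2.convexHull(c)[:,0]
    P=np.array([at_z(cam,p,z)[:2] for p in h]); 
    from scipy.optimize import least_squares
    r=least_squares(lambda v:np.hypot(*(P-v[:2]).T)-v[2],[*P.mean(0),.05],loss='soft_l1',f_scale=.001)
    print(cam,z,"c",r.x[:2].round(4),"D",round(2*r.x[2],4),"rms",np.sqrt(np.mean(r.fun**2)).round(5)); return r.x[:2]
pc=fit("top",g,115,200,212,296,.010,170); fc=fit("top",g,400,200,470,275,.092,150)
s=cv2.cvtColor(cv2.imread("pics/side0.png"),6)
fit("side",s,210,300,315,390,.010,170); fit("side",s,318,140,372,176,.092,150)
f=lambda x,y,k,ox,oy:((x+.5)/k-.5+ox,(y+.5)/k-.5+oy)
H=np.array([at_z("top",f(x,y,4,112,198),.010)[:2] for x,y in[(138,161),(238,135),(262,235),(162,262)]])
print("holes",H.mean(0),np.hypot(*(H-H.mean(0)).T),np.degrees(np.arctan2(*(H-H.mean(0)).T[::-1]))%90)
print("bore top",at_z("top",f(185,196,4,112,198),.042), "tip",at_z("top",f(215,183,400/150,360,170),.128))
for z in(.092,.106):
  S=np.array([at_z("top",f(x,y,400/150,360,170),z)[:2] for x,y in[(157,151),(228,141),(243,212),(170,226)]])
  print("studs",S.mean(0),np.hypot(*(S-S.mean(0)).T),np.degrees(np.arctan2(*(S-S.mean(0)).T[::-1]))%90)
cv2.imwrite("pics/fl.png",np.hstack([cv2.resize(im[205:275,400:470],(400,400),interpolation=2),cv2.resize(cv2.imread("pics/side0.png")[132:182,322:372],(400,400),interpolation=2)]))
E
```

```text
top 0.01 c [0.5349 0.2629] D 0.148 rms 0.00022
top 0.092 c [ 0.5486 -0.2615] D 0.1054 rms 0.0002
side 0.01 c [0.5339 0.2599] D 0.1485 rms 0.00032
side 0.092 c [ 0.5472 -0.2651] D 0.1032 rms 0.00107
holes [0.53535043 0.26277419] [0.03685626 0.03678108 0.03662689 0.0368959 ] [59.9756865  59.99456621 60.1540618  60.35096802]
bore top [0.53528312 0.26275992 0.042     ] tip [ 0.54889527 -0.26068342  0.128     ]
studs [ 0.55120388 -0.2619657 ] [0.03689814 0.03598626 0.03668978 0.03738847] [53.55608613 53.91354451 55.74303529 54.26040063]
studs [ 0.550458  -0.2573752] [0.0363292  0.03543138 0.03612406 0.03681198] [53.55608613 53.91354451 55.74303529 54.26040063]
```

View pics/fl.png

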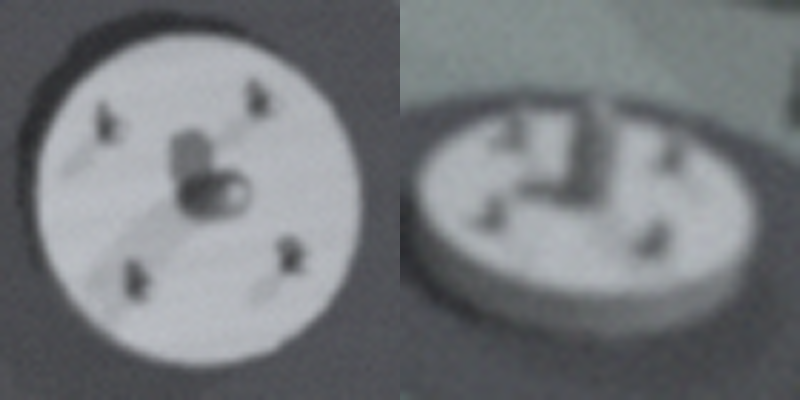

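The flange view shows studs at crop (109,125), (260,103), (292,258) and (137,285), so the stud angle is about 54.5° mod 90. The plate's holes sit at about 60.1°, so the plate has to turn only about -5.6°. The tool is already square to the hub. Both cameras agree on the plate-to-flange shift, about (0.0135, -0.525).

Units first: shifts go in shares of 75 cm and turns go in shares of 4 rad. So 0.36 m is 0.48, -0.06 m is -0.08.

```bash
echo '[[0.085,0.48,-0.08,-0.0667,0,0,0],[0.085,0.48,-0.08,-0.0667,0,0,0],[0.085,0.48,-0.08,-0.0667,0,0,0],[0.085,0.48,-0.08,-0.0667,0,0,0],[0.085,0.48,-0.08,-0.0667,0,0,0],[0.085,0.48,-0.08,-0.0667,0,0,0],[0.085,0.48,-0.08,-0.0667,0,0,0],[0.085,0.48,-0.08,-0.0667,0,0,0],[0.085,0.48,-0.08,-0.0667,0,0,0]]' | python3 -m jog 40
echo '[[0.085,0.2987,-0.9067,0,0,0,0],[0.085,0.2987,-0.9067,0,0,0,0],[0.085,0.2987,-0.9067,0,0,0,0],[0.085,0.2987,-0.9067,0,0,0,0],[0.085,0.2987,-0.9067,0,0,0,0],[0.085,0.2987,-0.9067,0,0,0,0],[0.085,0.2987,-0.9067,0,0,0,0],[0.085,0.2987,-0.9067,0,0,0,0],[0.085,0.2987,-0.9067,0,0,0,0],[0.085,0.2987,-0.9067,0,0,0,0],[0.085,0.2987,-0.9067,0,0,0,0],[0.085,0.2987,-0.9067,0,0,0,0],[0.085,0.2987,-0.9067,0,0,0,0],[0.085,0.2987,-0.9067,0,0,0,0],[0.085,0.2987,-0.9067,0,0,0,0],[0.085,0.2987,-0.9067,0.08,0,0,0],[0.085,0.2987,-0.9067,0.1333,0,0,0],[0.085,0.2987,-0.9067,0.1733,0,0,0],[0.085,0.2987,-0.9067,0.1733,0,0,0],[0.085,0.2987,-0.9067,0.1733,0,0,0]]' | python3 -m jog
```

```text
t: 1.55
tool_pos: [0.4955, -0.452, 0.2573]
tool_rot: [3.114, 0.409, 0.001]
contact_force: [0.4, -1.1, -0.4]
opening: 0.0851
grip_force: 0.0
t: 3.22
tool_pos: [0.5291, 0.2617, 0.1174]
tool_rot: [3.112, 0.411, -0.023]
contact_force: [-1.6, -0.8, -1.3]
opening: 0.0851
grip_force: 0.0
```

```bash
echo '[[0.085,0,0,0,0,0,0],[0.085,0,0,0,0,0,0]]' | python3 -m jog
python3 - <<'E'
from h import *
o=ctrl.get_obs();print(o["tool_pos"],o["tool_rot"],o["q"].round(3))
im=ctrl.get_image("top");s=ctrl.get_image("side")
print([ (c,[(np.round(r["xy"],1),round(r["p"],2)) for r in ctrl.tip_of(c,"hub")[:2]]) for c in("top","side")])
from scipy.spatial.transform import Rotation as R
print("dtool",R.from_rotvec(o["tool_rot"]).inv().apply(np.array([.5347,.2618,.024])-o["tool_pos"]), R.from_rotvec(o["tool_rot"]).as_matrix().round(4))
E
```

```text
t: 3.38
tool_pos: [0.5359, 0.261, 0.1286]
tool_rot: [-3.115, -0.407, -0.004]
contact_force: [1.2, -0.6, 0.6]
opening: 0.0851
grip_force: 0.0
[0.53592054 0.261023   0.12857331] [-3.11506956 -0.4066955  -0.00361759] [ 0.329  0.043  1.756 -0.     1.34   1.64 ]
[('top', [(array([159., 245.]), 0.61)]), ('side', [(array([258.7, 330.1]), 0.66)])]
dtool [-0.0012201  -0.00108672  0.10457056] [[ 9.665e-01  2.567e-01  2.300e-03]
 [ 2.567e-01 -9.665e-01  4.000e-04]
 [ 2.300e-03  2.000e-04 -1.000e+00]]
```

To row units: 0.104 m is 0.1387, -0.001 m is -0.0013.

```bash
echo '[[0.085,-0.0013,-0.0013,0.04,0,0,0],[0.085,-0.0013,-0.0013,0.08,0,0,0],[0.085,-0.0013,-0.0013,0.1133,0,0,0],[0.085,-0.0013,-0.0013,0.1267,0,0,0],[0.085,-0.0013,-0.0013,0.1387,0,0,0],[0.085,-0.0013,-0.0013,0.1387,0,0,0],[0.085,-0.0013,-0.0013,0.1387,0,0,0]]' | python3 -m jog
echo '[[0.03,0,0,0,0,0,0],[0.03,0,0,0,0,0,0],[0.03,0,0,0,0,0,0],[0.03,0,0,0,0,0,0],[0.03,0,0,0,0,0,0],[0.03,0,0,0,0,0,0],[0.03,0,0,0,0,0,0],[0.03,0,0,0,0,0,0]]' | python3 -m jog 50
```

```text
t: 4.17
tool_pos: [0.5348, 0.2621, 0.0242]
tool_rot: [-3.115, -0.406, -0.003]
contact_force: [0.2, -0.2, -0.6]
opening: 0.0847
grip_force: 0.0
t: 4.83
tool_pos: [0.5336, 0.2619, 0.0227]
tool_rot: [-3.115, -0.407, 0.0]
contact_force: [-0.9, 0.7, 0.0]
opening: 0.0299
grip_force: 0.0
```

```bash
python3 - <<'E'
from h import *
a=ctrl.get_image("top");b=ctrl.get_image("side");print(ctrl.get_obs()["opening"],ctrl.get_obs()["grip_force"])
a=cv2.resize(a[190:310,100:220],(400,400),interpolation=2);b=cv2.resize(b[280:400,200:320],(400,400),interpolation=2)
cv2.imwrite("pics/g.png",np.hstack([a,b])[...,::-1])
E
```

```text
0.03010600202723473 0.0
```

View pics/g.png

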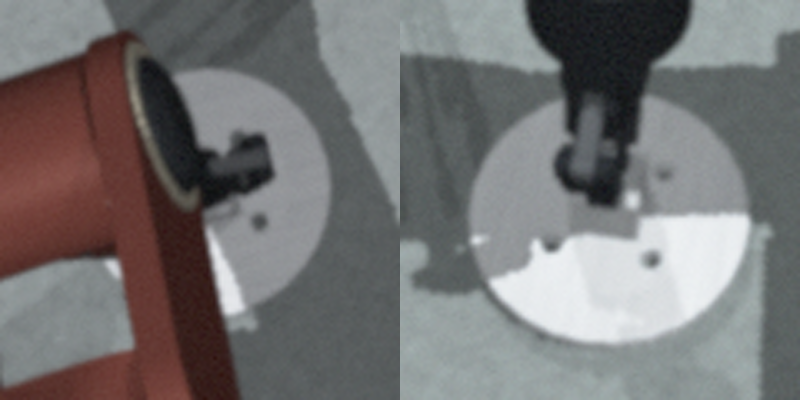

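```bash
python3 - <<'E'
from h import *
P=ctrl.get_obs()["tool_pos"]; k=400/120
for n,d in(("tcp",(0,0,0)),("tip",(0,0,-.008)),("up20",(0,0,.02)),("+60",(0,0,.06)),("finger+y tip",(-.0045,.017,-.008)),("f-y",(.0045,-.017,-.008))):
    q=P+d; print(n,((proj("top",q)-[100,190])*k).round(),((proj("side",q)-[200,280])*k+[400,0]).round())
import itertools
C=np.array([.5345,.2615]);R=np.array([[.966,-.26],[.26,.966]])
for z in(.010,.042): print(z,[((proj("side",[*(C+R@(np.array(s)*.018)),z])-[200,280])*k+[400,0]).round().tolist() for s in((1,1),(1,-1),(-1,-1),(-1,1))])
E
```

```text
tcp [202. 193.] [607. 196.]
tip [205. 193.] [607. 204.]
up20 [194. 192.] [607. 175.]
+60 [177. 189.] [606. 130.]
finger+y tip [177. 201.] [601. 233.]
f-y [233. 186.] [613. 175.]
0.01 [[566.0, 232.0], [580.0, 173.0], [645.0, 183.0], [634.0, 243.0]]
0.042 [[564.0, 200.0], [578.0, 140.0], [646.0, 149.0], [634.0, 210.0]]
```

```bash
python3 - <<'E'
from h import *
b=ctrl.get_image("side")[290:370,220:310]
b=(255*(b/255.)**.5).astype(np.uint8)
cv2.imwrite("pics/g2.png",cv2.resize(b,(675,600),interpolation=2)[...,::-1])
print([(np.round(r["xy"],1),round(r["p"],2)) for r in ctrl.tip_of("side","hub")[:3]])
E
```

```text
[(array([259.7, 331.6]), 0.91)]
```

View pics/g2.png

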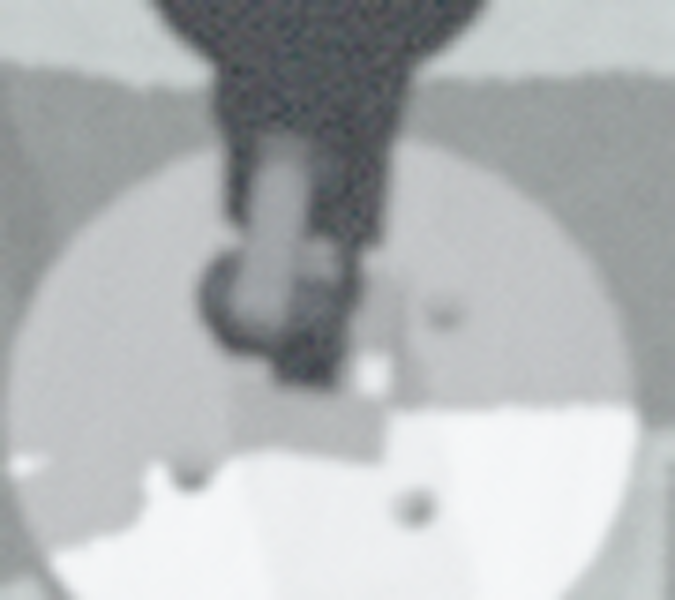

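```bash
python3 - <<'E'
from h import *
P=np.array([.1606,-.604,.2067])
yt=np.array([.257,-.966,0])
for dz in(-.02,-.008,.005,.02,.04): print(dz,[proj("side",P+[0,0,dz]+s*.0425*yt).round(1).tolist() for s in(-1,0,1)])
for z in(.0147,.025,.042,.05): print(z,at_z("side",[261,341.3],z))
im=cv2.imread("pics/side0.png")[0:110,470:560]
im=(255*(im/255.)**.5).astype(np.uint8)
cv2.imwrite("pics/tip0.png",cv2.resize(im,(490,600),interpolation=2))
E
```

```text
-0.02 [[519.0, 108.9], [514.2, 102.3], [509.7, 96.2]]
-0.008 [[520.8, 104.8], [515.9, 98.4], [511.2, 92.3]]
0.005 [[522.7, 100.4], [517.7, 94.0], [512.9, 88.0]]
0.02 [[524.9, 95.2], [519.8, 88.9], [514.9, 83.0]]
0.04 [[527.9, 88.1], [522.6, 81.9], [517.6, 76.2]]
0.0147 [0.5353625  0.26312731 0.0147    ]
0.025 [0.53255612 0.26862969 0.025     ]
0.042 [0.52792422 0.27771129 0.042     ]
0.05 [0.52574451 0.28198499 0.05      ]
```

View pics/tip0.png

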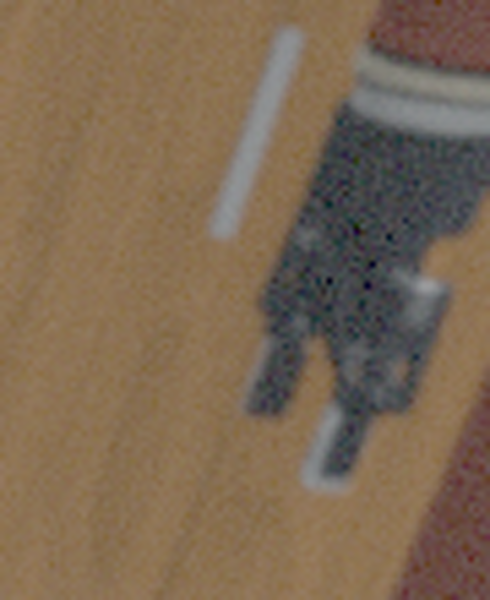

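Fingertips in the pre-move picture sit at about (530,88) and (519,75), roughly 35 mm above where the stated tool length puts them. In the grasp view the near tip ends on the hub's top edge, so the fingers closed above the hub. I'll touch the hub top gently to calibrate the tip height.

To row units: 0.001 m is 0.0013.

```bash
for i in 1 2 3 4 ; do echo '[[0.03,0,0,0.0013,0,0,0],[0.03,0,0,0.0013,0,0,0]]' | python3 -m jog | egrep "tool_pos|contact"; done
```

```text
tool_pos: [0.5335, 0.2618, 0.0215]
contact_force: [-0.3, 0.3, -0.2]
tool_pos: [0.5335, 0.2618, 0.0205]
contact_force: [0.3, -0.3, -0.3]
tool_pos: [0.5335, 0.2619, 0.0195]
contact_force: [-0.7, -0.3, -0.9]
tool_pos: [0.5335, 0.2619, 0.0185]
contact_force: [-0.4, -0.1, 0.0]
```

To row units: 0.003 m is 0.004, 0.002 m is 0.0027.

```bash
echo '[[0.03,0,0,0.0013,0,0,0],[0.03,0,0,0.0027,0,0,0],[0.03,0,0,0.004,0,0,0]]' | python3 -m jog | egrep "tool_pos|contact";  echo '[[0.03,0,0,0.0013,0,0,0],[0.03,0,0,0.0027,0,0,0],[0.03,0,0,0.0027,0,0,0]]' | python3 -m jog | egrep "tool_pos|contact"; echo '[[0.03,0,0,0.0013,0,0,0],[0.03,0,0,0.0027,0,0,0],[0.03,0,0,0.0027,0,0,0]]' | python3 -m jog | egrep "tool_pos|contact"
```

```text
tool_pos: [0.5338, 0.2619, 0.0169]
contact_force: [-5.3, -1.3, 12.0]
tool_pos: [0.5338, 0.262, 0.0169]
contact_force: [-8.6, -3.3, 16.9]
tool_pos: [0.5339, 0.262, 0.0168]
contact_force: [-15.0, -5.3, 27.8]
```

Contact comes at TCP z = 0.017 with the hub top at 0.042, so the real tips stand 25 mm behind the stated TCP. Now I raise, open, go deeper and close.

To row units: -0.03 m is -0.04, -0.02 m is -0.0267.

```bash
echo '[[0.03,0,0,-0.0267,0,0,0],[0.085,0,0,-0.04,0,0,0],[0.085,0,0,-0.04,0,0,0],[0.085,0,0,-0.04,0,0,0],[0.085,0,0,-0.04,0,0,0],[0.085,0,0,-0.04,0,0,0],[0.085,0,0,-0.04,0,0,0],[0.085,0,0,-0.04,0,0,0],[0.085,0,0,-0.04,0,0,0]]' | python3 -m jog
echo '[[0.085,0,0,0.02,0,0,0],[0.085,0,0,0.04,0,0,0],[0.085,0,0,0.0533,0,0,0],[0.085,0,0,0.06,0,0,0],[0.085,0,0,0.0667,0,0,0],[0.085,0,0,0.0667,0,0,0],[0.085,0,0,0.0667,0,0,0]]' | python3 -m jog
```

```text
t: 7.2
tool_pos: [0.5333, 0.2618, 0.041]
tool_rot: [3.115, 0.407, -0.002]
contact_force: [0.6, -0.1, 0.4]
opening: 0.0849
grip_force: 0.0
t: 7.78
tool_pos: [0.5338, 0.262, -0.0081]
tool_rot: [-3.115, -0.407, -0.0]
contact_force: [-0.2, 0.2, 0.5]
opening: 0.0851
grip_force: 0.0
```

```bash
echo '[[0.055,0,0,0,0,0,0],[0.045,0,0,0,0,0,0],[0.045,0,0,0,0,0,0],[0.045,0,0,0,0,0,0]]' | python3 -m jog
echo '[[0.03,0,0,0,0,0,0],[0.03,0,0,0,0,0,0],[0.03,0,0,0,0,0,0],[0.03,0,0,0,0,0,0],[0.03,0,0,0,0,0,0],[0.03,0,0,0,0,0,0]]' | python3 -m jog 60
```

```text
t: 8.12
tool_pos: [0.534, 0.262, -0.0078]
tool_rot: [-3.115, -0.407, -0.001]
contact_force: [-0.1, 0.4, -0.5]
opening: 0.045
grip_force: 0.0
t: 8.62
tool_pos: [0.5341, 0.2619, -0.0076]
tool_rot: [3.115, 0.407, 0.001]
contact_force: [-0.3, -2.1, 5.5]
opening: 0.0349
grip_force: 63.5
```

To row units: -0.17 m is -0.2267, -0.15 m is -0.2.

```bash
echo '[[0.03,0,0,-0.0133,0,0,0],[0.03,0,0,-0.04,0,0,0],[0.03,0,0,-0.08,0,0,0],[0.03,0,0,-0.12,0,0,0],[0.03,0,0,-0.16,0,0,0],[0.03,0,0,-0.2,0,0,0],[0.03,0,0,-0.2267,0,0,0],[0.03,0,0,-0.2267,0,0,0],[0.03,0,0,-0.2267,0,0,0]]' | python3 -m jog
python3 - <<'E'
from h import *
o=ctrl.get_obs();print(o["tool_pos"],o["contact_force"],o["wrist_torque"],o["grip_force"])
a=ctrl.get_image("top");b=ctrl.get_image("side")
h=[ctrl.tip_of(c,"hub")[:1] for c in("top","side")];print(h)
if h[0] and h[1]: print(tri(h[0][0]["xy"],h[1][0]["xy"]))
cv2.imwrite("pics/lift.png",np.hstack([cv2.resize(a[150:350,80:280],(400,400)),cv2.resize(b[180:380,180:380],(400,400))])[...,::-1])
E
```

```text
t: 9.37
tool_pos: [0.5333, 0.2619, 0.1612]
tool_rot: [-3.115, -0.407, 0.0]
contact_force: [-0.6, -0.3, -6.7]
opening: 0.0348
grip_force: 62.3
[0.53325183 0.26194999 0.16121404] [-0.58262953 -0.3006684  -6.74835624] [-0.04169783  0.04844387  0.02747712] 62.295326348394156
[[{'xy': [130.4, 240.3], 'p': 0.6}], [{'xy': [260.2, 268.1], 'p': 0.67}]]
(array([0.53619009, 0.26573981, 0.2130818 ]), np.float64(0.006518317319988082))
```

View pics/lift.png

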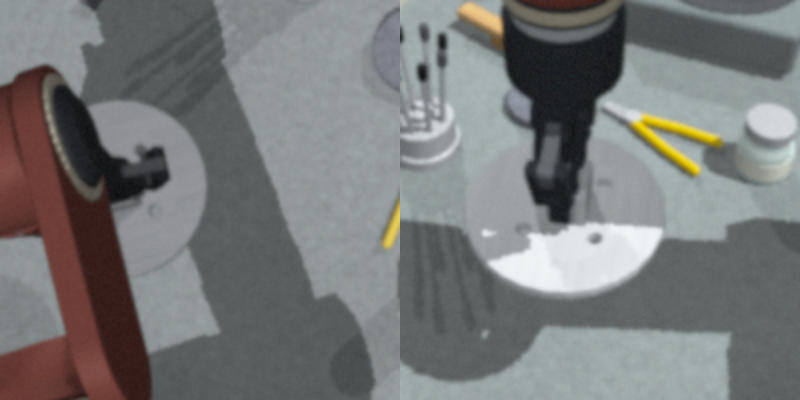

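The plate is held level and lifted: weight about 6.5 N, underside at TCP z + 7.7 mm. Now I carry it over the spindle, turning it +0.095 about tool z.

To row units: 0.5106 m is 0.6808, -0.1216 m is -0.1621, 0.095 rad is 0.0238.

```bash
echo '[[0.03,-0.0032,0.0133,0,0,0,0],[0.03,-0.0093,0.04,0,0,0,0],[0.03,-0.0191,0.08,0,0,0,0.0025],[0.03,-0.0285,0.12,0,0,0,0.005],[0.03,-0.0381,0.16,0,0,0,0.0075],[0.03,-0.0476,0.2,0,0,0,0.01],[0.03,-0.0572,0.24,0,0,0,0.0125],[0.03,-0.0667,0.28,0,0,0,0.015],[0.03,-0.0761,0.32,0,0,0,0.0175],[0.03,-0.0857,0.36,0,0,0,0.02],[0.03,-0.0952,0.4,0,0,0,0.0238],[0.03,-0.1048,0.44,0,0,0,0.0238],[0.03,-0.1143,0.48,0,0,0,0.0238],[0.03,-0.1239,0.52,0,0,0,0.0238],[0.03,-0.1333,0.56,0,0,0,0.0238],[0.03,-0.1428,0.6,0,0,0,0.0238],[0.03,-0.1524,0.64,0,0,0,0.0238],[0.03,-0.1587,0.6667,0,0,0,0.0238],[0.03,-0.1621,0.6808,0,0,0,0.0238],[0.03,-0.1621,0.6808,0,0,0,0.0238]]' | python3 -m jog
echo '[[0.03,0,0,0,0,0,0],[0.03,0,0,0,0,0,0],[0.03,0,0,0,0,0,0]]' | python3 -m jog
python3 - <<'E'
from h import *
o=ctrl.get_obs();print(o["tool_pos"],o["tool_rot"],o["contact_force"],o["wrist_torque"].round(3),o["q"].round(3))
P=o["tool_pos"]; a=ctrl.get_image("top");b=ctrl.get_image("side")
h=[ctrl.tip_of(c,"hub")[:1] for c in("top","side")]
e=[ctrl.find_in(c,"lap_plate")[:1] for c in("top","side")];print(h,e)
for z in(P[2]+.0077,P[2]+.0177): print("pred plate c",proj("top",[P[0],P[1],z]),proj("side",[P[0],P[1],z]))
cv2.imwrite("pics/over.png",np.hstack([cv2.resize(a[140:340,360:560],(400,400)),cv2.resize(b[70:240,260:430],(400,400))])[...,::-1])
E
```

```text
t: 11.23
tool_pos: [0.5462, -0.2653, 0.1606]
tool_rot: [-3.131, -0.254, 0.003]
contact_force: [0.6, -0.2, -6.4]
opening: 0.035
grip_force: 62.2
t: 11.48
tool_pos: [0.5471, -0.2615, 0.1613]
tool_rot: [-3.13, -0.261, 0.001]
contact_force: [0.3, -0.3, -6.4]
opening: 0.0346
grip_force: 62.2
[ 0.5471244  -0.2615496   0.16129667] [-3.12988739e+00 -2.60557065e-01  8.76006375e-04] [ 0.29410192 -0.27956096 -6.4002481 ] [ 0.02   0.015 -0.01 ] [-0.569  0.041  1.701  0.     1.4    0.836]
[[{'xy': [457.2, 232.2], 'p': 0.63}], [{'xy': [349.8, 115.6], 'p': 0.88}]] [[{'extent': [405.4, 193.0, 478.6, 280.2], 'p': 0.9}], [{'extent': [321.5, 111.5, 379.5, 147.1], 'p': 0.79}]]
pred plate c [448.79235188 238.08796811] [348.55191116 130.94006637]
pred plate c [450.85413423 237.7737274 ] [349.0801648  127.32128621]
```

View pics/over.png

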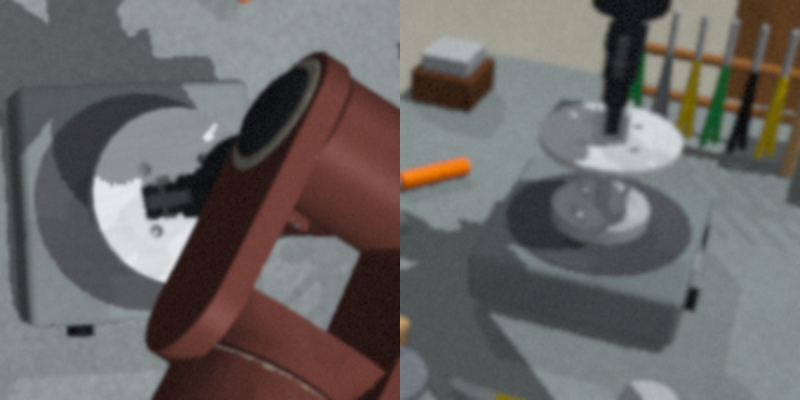

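The plate is over the spindle and level; holes show at (145,168) and (157,230) in the top crop, and the side crop shows the spindle under the plate. I lower it slowly, watching the force.

To row units: 0.038 m is 0.0507, 0.034 m is 0.0453.

```bash
echo '[[0.03,0,0.0013,0.0133,0,0,0],[0.03,0,0.0013,0.0267,0,0,0],[0.03,0,0.0013,0.04,0,0,0],[0.03,0,0.0013,0.0453,0,0,0],[0.03,0,0.0013,0.0507,0,0,0],[0.03,0,0.0013,0.0507,0,0,0]]' | python3 -m jog|egrep "pos|contact"
echo '[[0.03,0,0,0.0027,0,0,0],[0.03,0,0,0.0053,0,0,0],[0.03,0,0,0.0053,0,0,0]]' | python3 -m jog|egrep "pos|contact"
```

```text
tool_pos: [0.5466, -0.2633, 0.1218]
contact_force: [0.0, 0.9, -5.0]
tool_pos: [0.5475, -0.2639, 0.1198]
contact_force: [-0.8, 0.1, -6.6]
```

To row units: 0.003 m is 0.004, 0.002 m is 0.0027.

```bash
for i in 1 2; do echo '[[0.03,0,0,0.0013,0,0,0],[0.03,0,0,0.0027,0,0,0],[0.03,0,0,0.004,0,0,0],[0.03,0,0,0.004,0,0,0]]' | python3 -m jog|egrep "pos|contact"; done
```

```text
tool_pos: [0.5473, -0.2637, 0.1165]
contact_force: [0.0, -0.1, -6.3]
tool_pos: [0.5473, -0.2637, 0.1134]
contact_force: [-0.6, 1.0, -7.0]
```

To row units: 0.003 m is 0.004, 0.002 m is 0.0027.

```bash
for i in 1 2 3; do echo '[[0.03,0,0,0.0013,0,0,0],[0.03,0,0,0.0027,0,0,0],[0.03,0,0,0.004,0,0,0],[0.03,0,0,0.004,0,0,0]]' | python3 -m jog|egrep "pos|contact"; done
```

```text
tool_pos: [0.5473, -0.2637, 0.1104]
contact_force: [0.4, 0.6, -6.3]
tool_pos: [0.5473, -0.2637, 0.1074]
contact_force: [-0.5, -0.3, -6.3]
tool_pos: [0.5473, -0.2637, 0.1044]
contact_force: [-0.6, -0.3, -6.4]
```

Threaded without touching. Next are the stud tips, expected at TCP z ≈ 0.098.

To row units: 0.005 m is 0.0067, 0.004 m is 0.0053.

```bash
echo '[[0.03,0,0,0.0027,0,0,0],[0.03,0,0,0.0053,0,0,0],[0.03,0,0,0.0067,0,0,0],[0.03,0,0,0.0067,0,0,0]]' | python3 -m jog|egrep "pos|contact"; for i in 1 2 3; do echo '[[0.03,0,0,0.0007,0,0,0],[0.03,0,0,0.0013,0,0,0],[0.03,0,0,0.0013,0,0,0]]' | python3 -m jog|egrep "pos|contact"; done
```

```text
tool_pos: [0.5472, -0.2636, 0.0992]
contact_force: [-0.4, 0.1, -5.8]
tool_pos: [0.5474, -0.2638, 0.0986]
contact_force: [-0.3, -0.3, -6.2]
tool_pos: [0.5474, -0.2638, 0.0976]
contact_force: [0.1, 0.0, -6.6]
tool_pos: [0.5474, -0.2638, 0.0966]
contact_force: [-0.1, -0.2, -6.8]
```

To row units: 0.001 m is 0.0013, 0.0005 m is 0.0007.

```bash
for i in 1 2 3 4; do echo '[[0.03,0,0,0.0007,0,0,0],[0.03,0,0,0.0013,0,0,0],[0.03,0,0,0.0013,0,0,0]]' | python3 -m jog|egrep "pos|contact"; done; python3 -c "
from h import *;print(ctrl.get_obs()['wrist_torque'])"
```

```text
tool_pos: [0.5474, -0.2637, 0.0955]
contact_force: [-0.5, 0.2, -5.9]
tool_pos: [0.5474, -0.2638, 0.0946]
contact_force: [-0.8, -0.1, -6.1]
tool_pos: [0.5474, -0.2637, 0.0935]
contact_force: [-0.0, 0.2, -5.7]
tool_pos: [0.5473, -0.2637, 0.0925]
contact_force: [0.7, 0.0, -5.9]
[ 0.065404   -0.04142316  0.033757  ]
```

The holes have met the studs (underside about 8 mm above the flange, no force). I keep going down to the flange.

To row units: 0.0015 m is 0.002, 0.001 m is 0.0013.

```bash
for i in 1 2 3 4 5; do echo '[[0.03,0,0,0.0007,0,0,0],[0.03,0,0,0.0013,0,0,0],[0.03,0,0,0.002,0,0,0],[0.03,0,0,0.002,0,0,0]]' | python3 -m jog|egrep "pos|contact"; done
```

```text
tool_pos: [0.5474, -0.2638, 0.091]
contact_force: [-0.0, 0.5, -7.1]
tool_pos: [0.5473, -0.2637, 0.0895]
contact_force: [-0.0, -0.2, -6.5]
tool_pos: [0.5474, -0.2637, 0.088]
contact_force: [-0.0, 0.4, -5.5]
tool_pos: [0.5474, -0.2637, 0.0865]
contact_force: [0.6, 0.5, -6.4]
tool_pos: [0.5473, -0.2637, 0.085]
contact_force: [0.2, 0.1, -6.9]
```

To row units: 0.0006 m is 0.0008, 0.0003 m is 0.0004.

```bash
for i in 1 2 3; do echo '[[0.03,0,0,0.0004,0,0,0],[0.03,0,0,0.0008,0,0,0],[0.03,0,0,0.0008,0,0,0]]' | python3 -m jog|egrep "pos|contact"; done
```

```text
tool_pos: [0.5474, -0.2638, 0.0845]
contact_force: [-0.5, 0.7, -5.6]
tool_pos: [0.5476, -0.2639, 0.0844]
contact_force: [-0.7, 0.3, -4.1]
tool_pos: [0.5476, -0.2639, 0.0844]
contact_force: [-3.7, 2.1, 1.2]
```

It touches at TCP z = 0.0844, exactly the predicted home height. Release and rise.

To row units: -0.15 m is -0.2, -0.13 m is -0.1733.

```bash
echo '[[0.045,0,0,0,0,0,0],[0.06,0,0,0,0,0,0],[0.075,0,0,0,0,0,0],[0.085,0,0,0,0,0,0],[0.085,0,0,0,0,0,0],[0.085,0,0,0,0,0,0],[0.085,0,0,0,0,0,0]]' | python3 -m jog
echo '[[0.085,0,0,-0.0267,0,0,0],[0.085,0,0,-0.0667,0,0,0],[0.085,0,0,-0.12,0,0,0],[0.085,0,0,-0.1733,0,0,0],[0.085,-0.04,0,-0.2,0,0,0],[0.085,-0.0933,0,-0.2,0,0,0],[0.085,-0.1467,0,-0.2,0,0,0],[0.085,-0.2,0,-0.2,0,0,0],[0.085,-0.2,0,-0.2,0,0,0]]' | python3 -m jog
python3 - <<'E'
from h import *
a=ctrl.get_image("top");b=ctrl.get_image("side")
for c in("top","side"): print(c,[(np.round(r["xy"],1),round(r["p"],2)) for r in ctrl.tip_of(c,"hub")[:1]],"expected",proj(c,[.5475,-.2635,.134]).round(1),"plate",[np.round(r["extent"]) for r in ctrl.find_in(c,"lap_plate")[:1]])
cv2.imwrite("pics/end.png",np.hstack([cv2.resize(a[160:320,360:520],(400,400)),cv2.resize(b[90:230,270:410],(400,400))])[...,::-1])
E
```

```text
t: 19.28
tool_pos: [0.5475, -0.2639, 0.0835]
tool_rot: [3.131, 0.259, 0.0]
contact_force: [0.3, 0.0, 0.4]
opening: 0.0847
grip_force: 0.0
t: 20.03
tool_pos: [0.3948, -0.2888, 0.233]
tool_rot: [3.131, 0.252, -0.004]
contact_force: [0.9, -0.2, -0.2]
opening: 0.0848
grip_force: 0.0
top [(array([294.6, 302.2]), 0.73)] expected [443.  238.9] plate [array([398., 202., 476., 278.])]
side [(array([345.2, 140.7]), 0.64)] expected [346.8 142.9] plate [array([320., 140., 373., 173.])]
```

View pics/end.png

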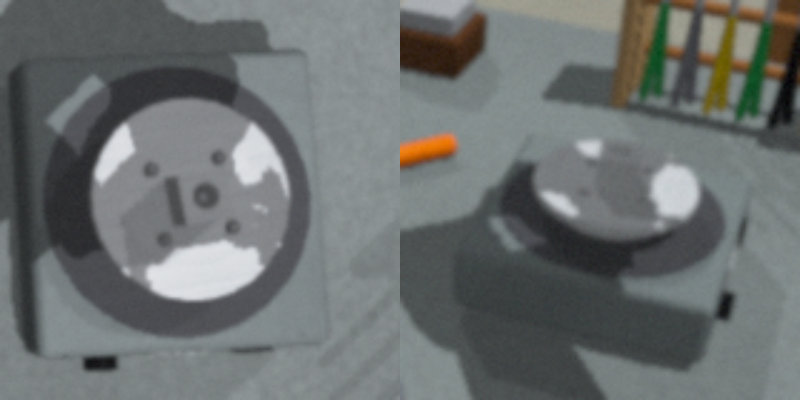

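The picture shows the plate flat and centred on the flange, with the spindle in the bore at (206,196) and the studs in the holes around it. The gripper is clear.

```bash
python3 -c "
from station import ctrl;print(ctrl.finish_job())"
```

```text
the job is handed in; nothing more can be done
None
```

The lap plate lies flat on the flange with the studs in its holes, released with the gripper clear, and the job is handed in at about 20 s of robot time; `finish_job()` returned no verdict, so the result is not confirmed.

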